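# Draw the locked insert out of the dry-block heater with the extraction hook

## Task

Take the extraction hook from its stand and use it to catch the loop of the metal insert deep in the heater's bore: turn the insert counter-clockwise (seen from above) until you feel it come free of its lock, without forcing it, and draw it out. Set it down gently, upright in the middle of the white tile, then put the hook back in its stand. Touch the insert only with the hook, never with the gripper, and leave the other things on the bench where they are.

Things in the scene. Friction and masses are not known exactly. Their poses are not given: they have to be found in the camera images.
- heater: Fixed dry-block heater, aluminium and white, 150 x 150 mm (156 over its side panels), 122 mm high; origin: centre of its underside on the bench, z up. One vertical round bore on its z axis, 64 mm in diameter, open at the top, floor 8 mm above the bench. The insert stands on that floor, held down by a turn lock (see bore_lock).
- bore_mouth (a point): Centre of the bore's mouth, level with the heater's top, 122 mm above the bench. The top of the insert's loop starts 65 mm below it.
- bore_lock (a point): On the bore's axis, underside of a locking ledge over the insert's lugs: ring, inner diameter 53 mm, 8 mm high; two opposite gaps pass the lugs with 4.5 degrees to spare either way. Not measured: they lie 23 to 66 degrees counter-clockwise (from above) of the lugs' start. Locked, the insert lifts 3 mm, then a sprung ledge (2.5 N/mm) 5 mm more, then stops hard; at the gaps it lifts with no drag.
- insert: Loose metal plug, 50 mm in diameter, 26 mm high, 0.18 to 0.28 kg; origin: centre of its underside, z up. Two lugs 8 mm wide, 6 mm high, level with the underside, stick out along +y and -y, 61 mm over both; they leave the bore only through the gaps of the lock. A strap loop stands on its top (see loop_seat).
- loop_seat (a point): Middle of the underside of the loop's top bar, 46 mm above the insert's underside. The rigid loop lies in the insert's y-z plane on its axis: flat strap 6 mm deep (x), 3 mm thick; window 19 mm wide (y) and 20 mm high (z 26 to 46); top at z 49. The loop is weak: the hook must never load the insert with more than 20 N in any direction.
- hook: Loose extraction hook, 0.14 kg, upright in its stand at the start; z up along the handle axis, origin on that axis level with the foot's underside. Foot: z 0 to 5 mm, 15 wide (y), x -11 to 9. Lip at its +x end: x 6 to 9, up to z 10. Shank x -11 to -6, 8 wide, z 5 to 90, then cranked back to the axis. A loop seated on the foot lies under the axis; foot in window: 23 degrees of turning play.
- hook_handle (a point): Middle of the hook's black handle, 127 mm above its origin: square, 18 x 18 mm, flats along x and y, z 104 to 150; a collar 24 mm square and 4 mm thick at each end.
- stand: Fixed white block that holds the hook, 70 (x) x 60 (y) x 70 mm high, origin: centre of its underside, z up. The hook stands upright in its well (stand_well), axes along the stand's, its foot on the well's floor. Stand and tile lie on opposite sides of the heater, either way round.
- stand_well (a point): Centre of the floor of the stand's rectangular well, 15 mm above the bench, at x -1 mm in the stand's frame; the well is 26 mm along x, 21 mm along y, 55 mm deep, open at the top. The hook's handle axis belongs 1 mm beyond it, at the stand's x 0.
- tile: Fixed white ceramic tile, 140 x 140 x 8 mm; origin: centre of its underside. The insert must end upright on its top, with its whole underside on the tile.
- well_plate: Bystander: clear 96-well plate, 85 x 127 x 15 mm, origin under its centre.
- tip_box: Bystander: grey pipette-tip box, 85 x 122 x 60 mm, origin under its centre.
- tube_rack: Bystander: white tube rack, 75 x 160 x 45 mm, origin under its centre.
- amber_bottle: Bystander: amber bottle, 60 mm in diameter, 110 mm high, origin under its centre.
- beaker: Bystander: glass beaker, 70 mm in diameter, 85 mm high, origin under its centre.
- capped_tube: Bystander: capped clear tube lying down, 104 mm long, 33 mm thick, origin under its middle.
- petri_dish: Bystander: clear dish, 90 mm in diameter, 15 mm high, origin under its centre.
Things that resemble listed ones, but are neither listed nor needed, are in the scene too. What is shaped like the insert but pink or red is not meant.

How it is judged (in metres and radians):
On the way, in this order (a step that is already met when the one before it is completed fails the run):
1. the insert hangs on the hook, drawn wholly clear above the heater's bore (height (world z) of insert above 0.124 m and contact force between hook and insert above 0.5 N), for 0.1 s.
2. the insert stands upright on the tile and the hook is off it (horizontal distance between insert and tile below 0.04 m and height (world z) of insert below 0.012 m and angle between insert's own z axis and vertical below 0.1 rad and contact force between hook and insert below 0.1 N), for 0.2 s.
At the end, for the whole second after the job is handed in: The insert stands upright (within 6 degrees) and still on the tile, its centre within 40 mm of the tile's centre, and the hook stands at rest in the stand's well, down to within 7 mm of its floor (horizontal distance between insert and tile below 0.04 m and height (world z) of insert between 0.005 and 0.012 m and angle between insert's own z axis and vertical below 0.1 rad and linear speed of each of insert, hook below 0.02 m/s and horizontal distance between hook and stand below 0.015 m and height (world z) of hook below 0.022 m and angle between hook's own z axis and vertical below 0.2 rad); the robot touches nothing.
It fails at once if the hook loads the insert with more than 20 N (contact force between hook and insert above 20 N).
It fails at once if the gripper or arm touches the insert (contact force between any of the fingers, the arm and insert above 0.5 N).
It fails at once if the insert is dropped or flung (faster than 0.5 m/s) (linear speed of insert above 0.5 m/s).
It fails at once if a bystander is pushed more than 30 mm (distance of any of well_plate, tip_box, tube_rack, amber_bottle, beaker, capped_tube, petri_dish from where it was at the start of the episode above 0.03 m).
It also fails if it takes over 72 s, if anything falls off the work surface, if the arm or the gripper's body presses on something with over 40 N, if the wrist force passes 120 N, or if a joint passes its speed limit or range.

## Robot

A 6-joint arm with a two-finger parallel gripper is mounted at the origin on the work surface. World frame = base frame: x ahead of the robot, y to its left, z up, the work surface at z = 0. Lengths are in mm, angles in rad, forces in N, time in s.
With the tool pointing down it reaches from about 275 to 775 mm from the base axis. Payload 14.6 kg.
Tool frame: the origin (TCP) lies on the centre line of the jaws, within the pads' length; the fingertips stand 19 mm ahead of it and the grasp point (between the pads) is the TCP; z points along the fingers, y is the direction in which the jaws open and shut (so a half turn about z gives the same grasp; the last joint's range is limited). The gripper opens to 85 mm and grips with 20 to 120 N. Pads are 22 mm wide; open, the fingers measure 114 mm over their backs; the gripper's body (76 mm by 85 mm) begins 54 mm behind the grasp point. The pads swing forward as they close: fully open they stand 13 mm farther back than shut.
Start: joints at [-1.346, 0.263, -0.048, 1.259, 0, 1.415], TCP at [194.63, -487.594, 224.778] pointing down, gripper open.
Joint ranges: [-2.65, 2.65], [-0.89, 1.7], [-1.18, 1.37], [-2.13, 2.11], [-1.35, 1.29], [-3.14, 3.14]. Speed limits (rad/s): [1.89, 1.89, 2.57, 2.79, 3.14, 3.14].

## Interface

Orientations are given as [roll, pitch, yaw] about the fixed x, y, z axes, in that order (R = Rz(yaw) Ry(pitch) Rx(roll)).
In Python, from workcell import state, read_camera, hand_in gives the robot as it stands.
- The arm moves only by the tool apply_moves, never from a script. Its arguments are lists of equal length, an entry for each row: "offset": the shift along the tool's x, y, z in m, a list of three; "delta_rot": the turn, a rotation vector about the tool's x, y, z in rad, a list of three; "jaw": the gripper's target within -1 to 1 (fully open at 1, half-way at 0, shut at -1). In form: {"offset": [[x, y, z], ...], "delta_rot": [[rx, ry, rz], ...], "jaw": [jaw, ...]}. A call has 1 to 20 rows; each row shifts and turns the commanded pose from where the row before left it, along the tool's axes as they then stand; what a row does not reach is not made up. A row lasts 1/10 s, in which the tool goes at most 50 mm and 8.59 degrees, less where a joint would pass 70% of its speed; a pose out of reach is approached as far as the arm can. A call with a gripper value outside its range is refused whole. The fingers move at their own pace and stop on an object; "force" is the grip in N (left out, the last holds). Time passes only in rows, so rows that do not move let the fingers close. It gives the time, the measured TCP pose, the force and the opening at its end, in the units of the state.
- state(): the state, without advancing time (a new reading comes with each control period).
- read_camera(name): name is "scene" or "top"; returns a dict with "img" (400x640x3 uint8, red, green, blue), "fovy" (degrees; the focal length in pixels is half the picture's height over the tangent of half this angle, whatever the lens; pixels are square), "cx", "cy" (the principal point, pixels), "world_from_camera" (4x4, takes a point from camera to world coordinates). Camera axes: x right, y up, looking along -z (the intrinsics and any distortion apply to the point x, -y, -z); pixel columns grow to the right and rows downward; lengths in mm; the calibration is good to about 2 mm. A picture is of the moment at which its call begins. There is no depth.
- hand_in(): hands the job in, once; it reports no verdict.
The state is a dict: "clock": time; "joint_pos": joint angles; "qd": joint speeds; "joint_torque": joint torques, N m; "ee_pos": TCP position; "ee_rot": TCP orientation; "contact_force": force on the tool from outside, world axes, zero at the start; "torque": the same for the moment, N m; "grip_width": finger opening in mm.
Only numpy, scipy, OpenCV 4.12 (cv2) and the standard library are available. Lean on these libraries where they do the work, as an engineer would, in place of code of your own. Each camera call takes 0.05 s, during which the arm holds its last target. There are 200 camera calls.

## Working session

There is one attempt and no reset: what is moved stays moved. The work goes in short steps, Python scripts to look and compute and a tool call to move; the robot and the scene stay as the last step left them, time stands still between calls to the robot, and variables do not carry over. Pictures are saved under pics/ and viewed, about 8 in all and at most 12, crops included, and the job is handed in when it is done.

Besides the shell and the picture viewer there is one more tool, called after "Request:" as name(argument=value, ...) on one line, values as JSON. apply_moves: Moves the arm, as the interface text tells. Its arguments: {"type":"object","properties":{"offset":{"type":"array"},"delta_rot":{"type":"array"},"jaw":{"type":"array"},"force":{"type":"number"}},"required":["offset","delta_rot","jaw"]}

```bash
ls; mkdir -p pics; python3 - <<'E'
from workcell import state, read_camera
import cv2,pickle
s=state();print({k:s[k] for k in s})
for n in("scene","top"):
    c=read_camera(n);pickle.dump(c,open(f'{n}0.pkl','wb'));print(n,[(k,c[k]) for k in c if k!='img'])
    cv2.imwrite(f'pics/{n}0.png',c['img'][:,:,::-1])
E
```

```text
pics
{'clock': 0.0, 'joint_pos': array([-1.34631773e+00,  2.63535927e-01, -4.89274264e-02,  1.25939368e+00,
        1.44135295e-05,  1.41551427e+00]), 'qd': array([ 0.00212541, -0.00097677,  0.00061266, -0.00108647, -0.00067827,
        0.00107035]), 'joint_torque': array([-5.70351971e-03, -6.37609005e+01,  3.84575272e+01,  1.35168229e-02,
       -4.05351839e-04,  2.35446760e-05]), 'ee_pos': array([ 194.56287815, -487.322938  ,  224.32184859]), 'ee_rot': array([-3.14054694e+00, -1.78286852e-04,  3.79760555e-01]), 'contact_force': array([-1.1023384 , -0.29561495,  0.25960624]), 'torque': array([-0.01478282,  0.01264541, -0.02933767]), 'grip_width': 85.54199498596681}
scene [('fovy', 57.99516974299404), ('cx', 319.491004215631), ('cy', 199.5452812437231), ('world_from_camera', array([[-5.29877269e-01, -6.45863441e-01,  5.49627596e-01,
         1.19676119e+03],
       [ 8.48060430e-01, -3.99817875e-01,  3.47763099e-01,
         3.52598186e+02],
       [-4.85653370e-03,  6.50389177e-01,  7.59585632e-01,
         9.18393173e+02],
       [ 0.00000000e+00,  0.00000000e+00,  0.00000000e+00,
         1.00000000e+00]]))]
top [('fovy', 49.953585093209384), ('cx', 320.4279770956843), ('cy', 194.1050666729397), ('world_from_camera', array([[-5.94277873e-03,  9.97029484e-01, -7.67912151e-02,
         5.33832191e+02],
       [-9.99862109e-01, -7.11530855e-03, -1.50044916e-02,
        -1.40243550e+01],
       [-1.55063137e-02,  7.66914579e-02,  9.96934288e-01,
         1.15732848e+03],
       [ 0.00000000e+00,  0.00000000e+00,  0.00000000e+00,
         1.00000000e+00]]))]
```

View pics/scene0.png

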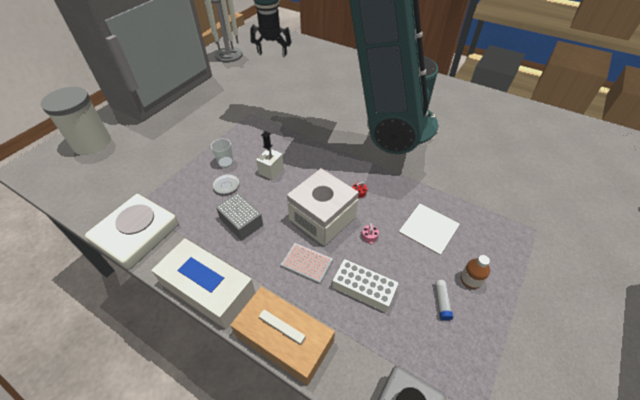

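View pics/top0.png

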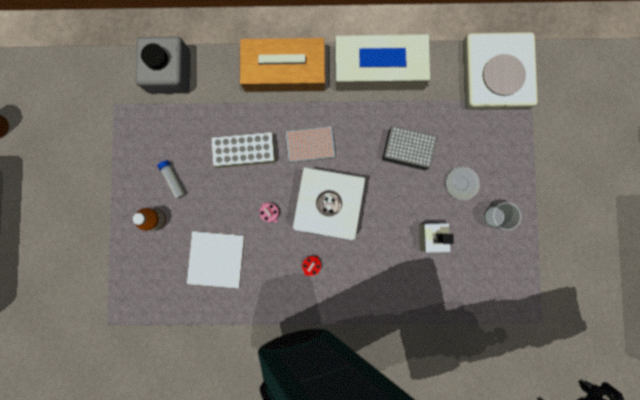

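The top view shows the heater at about (330,203), the stand with the hook at (437,238), the tile at (215,260), and pink and red decoys. Next I'll enlarge crops of these.

```bash
python3 - <<'E'
import cv2,numpy as np
t=cv2.imread('pics/top0.png');s=cv2.imread('pics/scene0.png')
def crop(im,x,y,w,h,k):
    c=cv2.resize(im[y:y+h,x:x+w],None,fx=k,fy=k,interpolation=cv2.INTER_CUBIC)
    for i in range(0,w,10): cv2.putText(c,str(x+i),(i*k,8),0,.3,(0,255,255),1);cv2.line(c,(i*k,9),(i*k,14),(0,255,255),1)
    for i in range(0,h,10): cv2.putText(c,str(y+i),(0,i*k+4),0,.3,(0,255,255),1)
    return c
a=np.hstack([crop(t,285,160,90,85,5),crop(t,410,215,60,42,5)[:425] if 0 else cv2.copyMakeBorder(crop(t,410,210,60,50,5),0,175,0,0,0)])
cv2.imwrite('pics/a.png',a)
b=np.hstack([crop(s,280,165,85,85,5),cv2.copyMakeBorder(crop(s,245,120,55,65,6),0,35,0,0,0)])
cv2.imwrite('pics/b.png',b);print(a.shape,b.shape)
E
```

```text
(425, 750, 3) (425, 755, 3)
```

View pics/a.png

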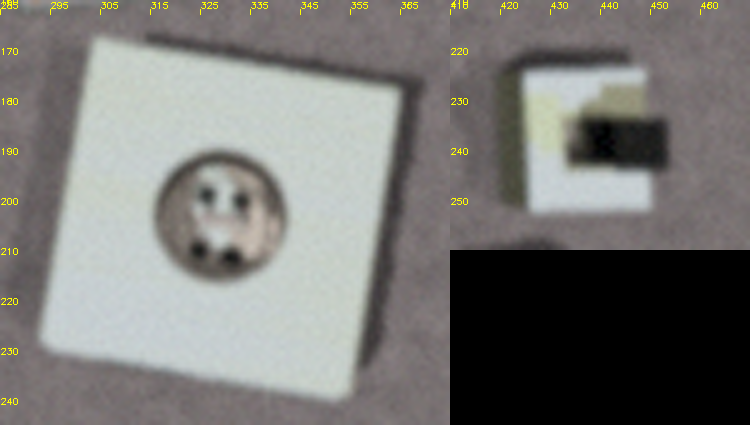

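View pics/b.png

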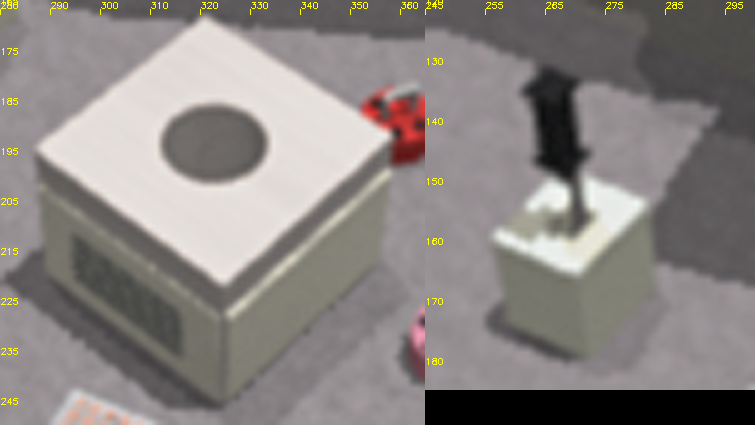

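Heater top corners in the top view are about (303,167.5), (365.5,177), (355,240) and (293,229). The stand top corners are (424.5,224), (449,223.5), (450,252) and (426,252.5). The loop's direction is still ambiguous, so I'll enlarge the insert and the decoys with more contrast.

```bash
python3 - <<'E'
import cv2,numpy as np
t=cv2.imread('pics/top0.png');s=cv2.imread('pics/scene0.png')
def crop(im,x,y,w,h,k):
    c=im[y:y+h,x:x+w].astype(float);lo,hi=np.percentile(c,1),np.percentile(c,99)
    c=np.clip((c-lo)/(hi-lo)*255,0,255).astype(np.uint8)
    c=cv2.resize(c,None,fx=k,fy=k,interpolation=cv2.INTER_CUBIC)
    for i in range(0,w,5): cv2.putText(c,str(x+i),(i*k,8),0,.3,(0,255,0),1)
    for i in range(0,h,5): cv2.putText(c,str(y+i),(0,i*k+4),0,.3,(0,255,0),1)
    return c
a=np.hstack([crop(t,315,189,28,28,14),crop(t,298,252,28,28,14)])
b=np.hstack([crop(t,256,199,28,28,7),crop(s,352,178,28,28,7),crop(s,358,220,28,28,7),crop(t,430,220,28,28,7)])
cv2.imwrite('pics/c.png',np.vstack([a,b]));print(np.vstack([a,b]).shape)
E
```

```text
(588, 784, 3)
```

View pics/c.png

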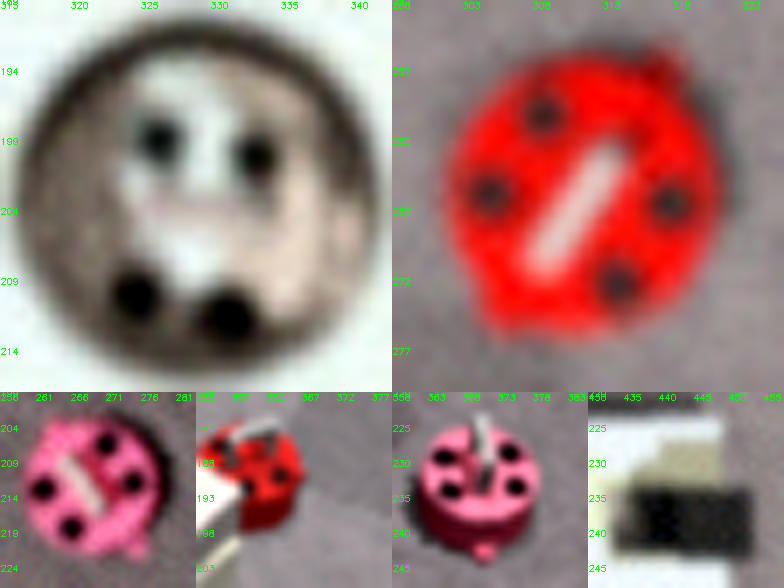

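The insert's hole pairs sit above and below at (325.5,199)/(332.5,200) and (324,210)/(330.5,211.5). On the decoys the loop lies between the pairs, so this loop bar runs nearly horizontally in the image, around (325–335, 204.5). Next I'll turn these pixels into world positions.

```bash
cat > h.py <<'E'
import numpy as np,pickle,cv2
def cam(n,f='0'): return pickle.load(open(f'{n}{f}.pkl','rb'))
def ray(c,u,v):
    f=200/np.tan(np.radians(c['fovy'])/2);M=c['world_from_camera']
    return M[:3,3],M[:3,:3]@np.array([(u-c['cx'])/f,-(v-c['cy'])/f,-1])
def onz(c,u,v,z):
    o,d=ray(c,u,v);return o+d*(z-o[2])/d[2]
def proj(c,p):
    f=200/np.tan(np.radians(c['fovy'])/2);M=c['world_from_camera']
    q=M[:3,:3].T@(np.array(p,float)-M[:3,3]);return np.round([c['cx']-f*q[0]/q[2],c['cy']+f*q[1]/q[2]],1)
E
python3 - <<'E'
from h import *
np.set_printoptions(precision=1,suppress=True)
T,S=cam('top'),cam('scene')
def quad(c,P,z):
    p=np.array([onz(c,*q,z)[:2] for q in P]);e=np.roll(p,-1,0)-p
    a=np.degrees(np.arctan2(e[:,1],e[:,0]))
    print('ctr',p.mean(0),'len',np.linalg.norm(e,axis=1),'ang',a%90)
print('heaterT');quad(T,[(303,167.5),(365.5,177),(355,240),(293,229)],122)
print('heaterS');quad(S,[(321,168),(358.5,192),(324.5,222),(287,194)],122)
print('bore',onz(T,328.8,203,122),onz(S,322.3,193.9,122))
print('standT');quad(T,[(424.5,224),(449,223.5),(450,252),(426,252.5)],70)
print('standS');quad(S,[(269,149.5),(282,153.5),(270.5,165),(256.5,159)],70)
print('tileT');quad(T,[(193,231),(243.5,235),(239.5,288),(187,284)],8)
print('tileS');quad(S,[(429,205.5),(459.5,228.5),(437,252.5),(400,231)],8)
h=[onz(T,*q,34)[:2] for q in [(325.5,199),(332.5,200),(324,210),(330.5,211.5)]]
print('holes',np.array(h),np.mean(h,0),[np.degrees(np.arctan2(*(h[i]-h[i+1])))for i in(0,2)],'cross',[np.degrees(np.arctan2(*(h[i+2]-h[i])[::-1]))for i in(0,1)])
for (n,c) in (('T',T),('S',S)):
  for s in(1,-1):print(n,s,'handle top/bot',0)
E
```

```text
heaterT
ctr [591.4 -19.2] len [153.4 154.1 151.1 150.9] ang [80.8 79.8 79.7 80.7]
heaterS
ctr [594.3 -17.1] len [150.1 150.  150.7 147.9] ang [79.4 79.4 78.6 79.2]
bore [591.9 -18.5 122. ] [597.6 -16.6 122. ]
standT
ctr [ 505.1 -290.5] len [61.4 71.2 59.9 71.2] ang [0.8 0.4 0.9 1.6]
standS
ctr [ 508.4 -285.5] len [51.6 67.  58.8 61.9] ang [ 7.9  0.6  1.6 83.5]
tileT
ctr [450.  283.3] len [136.3 140.  140.3 140.8] ang [85.2 86.1 85.5 84.4]
tileS
ctr [456.7 293.7] len [120.1 123.6 124.9 149.4] ang [71.3 76.6 83.4 74.9]
holes [[607.4 -10.3]
 [604.6 -28.7]
 [578.6  -6.2]
 [574.5 -23.2]] [591.3 -17.1] [np.float64(8.545831722299019), np.float64(13.372011936093662)] cross [np.float64(171.85863630088662), np.float64(169.69346918512767)]
T 1 handle top/bot 0
T -1 handle top/bot 0
S 1 handle top/bot 0
S -1 handle top/bot 0
```

Request:
apply_moves(offset=[[0.0362,-0.0069,0],[0.0362,-0.0069,0],[0.0362,-0.0069,0],[0.0362,-0.0069,0],[0.0362,-0.0069,0],[0.0362,-0.0069,0],[0.0362,-0.0069,0],[0.0362,-0.0069,0],[0.0362,-0.0069,0],[0.0362,-0.0069,0],[0,0,0],[0,0,0],[0,0,0],[0,0,0],[0,0,0],[0,0,0],[0,0,0],[0,0,0],[0,0,0],[0,0,0]], delta_rot=[[0,0,0],[0,0,0],[0,0,0],[0,0,0],[0,0,0],[0,0,0],[0,0,0],[0,0,0],[0,0,0],[0,0,0],[0,0,-0.1207],[0,0,-0.1207],[0,0,-0.1207],[0,0,-0.1207],[0,0,-0.1207],[0,0,-0.1207],[0,0,-0.1207],[0,0,-0.1207],[0,0,-0.1207],[0,0,-0.1207]], jaw=[0,0,0,0,0,0,0,0,0,0,0,0,0,0,0,0,0,0,0,0], force=60)

```text
clock: 2.1
ee_pos: [505.1, -289.2, 224.4]
ee_rot: [-3.141, -0.0, 1.592]
contact_force: [-0.5, -0.3, 0.3]
grip_width: 43.1
```

```bash
python3 - <<'E'
from h import *
T,S=cam('top'),cam('scene')
for P in((505.3,-290),):
  for z in(119,169):
    print(z,[(proj(T,(P[0]+a*12,P[1]+b*12,z)).tolist()) for a in(1,-1) for b in(1,-1)], proj(S,(*P,z)))
  for x in(-8.5,8.5): print(x,proj(S,(P[0]+x,P[1],72)),proj(S,(P[0]+x,P[1],100)),proj(T,(P[0]+x,P[1],75)))
E
```

```text
119 [[437.2, 233.4], [447.3, 233.3], [437.5, 243.5], [447.5, 243.4]] [267.4 144.8]
169 [[442.8, 233.7], [453.4, 233.6], [443.1, 244.3], [453.7, 244.2]] [265.7 133. ]
-8.5 [270.5 153.8] [269.6 147.7] [437.8 241.4]
8.5 [267.5 156.7] [266.5 150.5] [437.6 234.5]
```

Request:
apply_moves(offset=[[0,0,0.02],[0,0,0.02],[0,0,0.02],[0,0,0.01],[0,0,0.01],[0,0,0],[0,0,0],[0,0,0],[0,0,0],[0,0,0],[0,0,0],[0,0,0]], delta_rot=[[0,0,0],[0,0,0],[0,0,0],[0,0,0],[0,0,0],[0,0,0],[0,0,0],[0,0,0],[0,0,0],[0,0,0],[0,0,0],[0,0,0]], jaw=[0,0,0,0,0,0,-1,-1,-1,-1,-1,-1], force=60)

```text
clock: 3.3
ee_pos: [505.7, -289.6, 145.6]
ee_rot: [3.14, 0.001, 1.587]
contact_force: [0.2, -0.2, 6.8]
grip_width: 21.9
```

Request:
apply_moves(offset=[[0,0,0],[0,0,0],[0,0,0],[0,0,0]], delta_rot=[[0,0,0],[0,0,0],[0,0,0],[0,0,0]], jaw=[-1,-1,-1,-1])

```text
clock: 3.7
ee_pos: [505.7, -289.6, 145.6]
ee_rot: [3.14, 0.001, 1.587]
contact_force: [0.4, 0.2, 7.5]
grip_width: 22.6
```

```bash
python3 - <<'E'
from workcell import state, read_camera
import cv2,pickle,numpy as np
c=read_camera('scene');pickle.dump(c,open('scene1.pkl','wb'));im=c['img'][:,:,::-1]
t=read_camera('top')['img'][:,:,::-1]
k=lambda im,x,y,w,h,f:cv2.resize(im[y:y+h,x:x+w],None,fx=f,fy=f,interpolation=cv2.INTER_CUBIC)
cv2.imwrite('pics/d.png',np.hstack([k(im,240,105,60,75,7),k(t,415,205,50,75,7)]))
E
```

```text
(no output)
```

View pics/d.png

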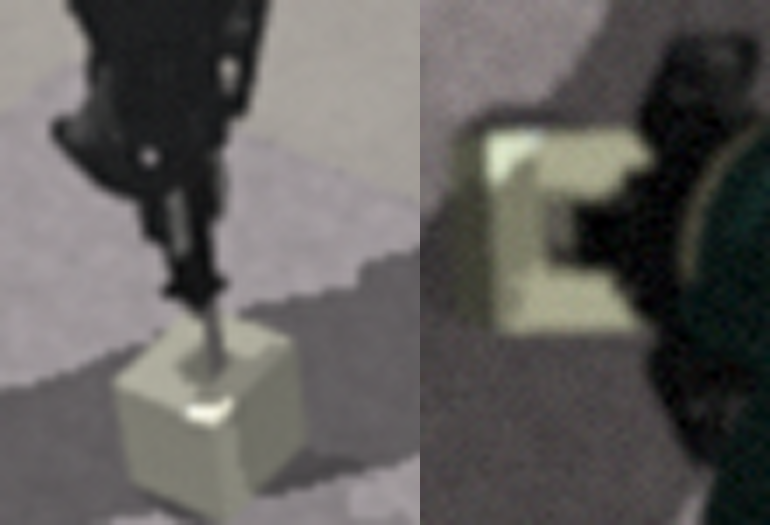

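The fingers are about at mid-handle, but the 22.6 mm width and 7 N upward force suggest the pads ride on the upper collar (handle is 18 mm). I'll reopen and regrasp 3 mm lower.

Request:
apply_moves(offset=[[0,0,0],[0,0,0],[0,0,0],[0,0,0.003],[0,0,0],[0,0,0],[0,0,0],[0,0,0],[0,0,0],[0,0,0]], delta_rot=[[0,0,0],[0,0,0],[0,0,0],[0,0,0],[0,0,0],[0,0,0],[0,0,0],[0,0,0],[0,0,0],[0,0,0]], jaw=[0.2,0.2,0.2,0.2,-1,-1,-1,-1,-1,-1])

```text
clock: 4.8
ee_pos: [505.3, -289.3, 141.8]
ee_rot: [3.142, 0.0, 1.587]
contact_force: [-0.2, 0.3, 1.8]
grip_width: 22.6
```

Request:
apply_moves(offset=[[0,0,0],[0,0,0],[0,0,0],[0,0,0]], delta_rot=[[0,0,0],[0,0,0],[0,0,0],[0,0,0]], jaw=[-1,-1,-1,-1])

```text
clock: 5.2
ee_pos: [505.3, -289.3, 141.8]
ee_rot: [3.142, 0.0, 1.587]
contact_force: [-0.2, 0.2, 2.7]
grip_width: 22.2
```

Request:
apply_moves(offset=[[0,0,-0.005],[0,0,-0.005],[0,0,-0.01],[0,0,-0.01],[0,0,-0.015],[0,0,-0.02],[0,0,-0.02],[0,0,-0.02],[0,0,-0.015],[0,0,-0.01],[0,0,0],[0,0,0],[0,0,0]], delta_rot=[[0,0,0],[0,0,0],[0,0,0],[0,0,0],[0,0,0],[0,0,0],[0,0,0],[0,0,0],[0,0,0],[0,0,0],[0,0,0],[0,0,0],[0,0,0]], jaw=[-1,-1,-1,-1,-1,-1,-1,-1,-1,-1,-1,-1,-1])

```text
clock: 6.5
ee_pos: [505.0, -289.1, 271.0]
ee_rot: [-3.141, -0.001, 1.587]
contact_force: [0.8, -0.0, -0.3]
grip_width: 22.6
```

```bash
python3 - <<'E'
from workcell import state, read_camera
import cv2,pickle,numpy as np
np.set_printoptions(precision=3,suppress=True)
s=state();print(s['ee_pos'],s['ee_rot'],s['contact_force'],s['torque'],s['grip_width'],s['joint_pos'])
c=read_camera('scene');pickle.dump(c,open('scene2.pkl','wb'));im=c['img'][:,:,::-1]
from h import *
P=s['ee_pos'];print(proj(c,P),proj(c,P-[0,0,127]),proj(c,P-[11,0,126]),proj(c,P+[9,0,-126]))
u,v=proj(c,P-[0,0,60]).astype(int)
cv2.imwrite('pics/e.png',cv2.resize(im[v-32:v+32,u-40:u+40],None,fx=8,fy=8,interpolation=cv2.INTER_CUBIC));print(u-40,v-32)
E
```

```text
[ 505.045 -289.11   271.032] [-3.141 -0.001  1.587] [ 0.81  -0.004 -0.307] [-0.014  0.011  0.059] 22.625091626192127 [-0.66   0.358  0.216  1.43   0.     0.895]
[262.  106.5] [266.8 139.1] [268.8 137. ] [265.1 140.4]
224 90
```

View pics/e.png

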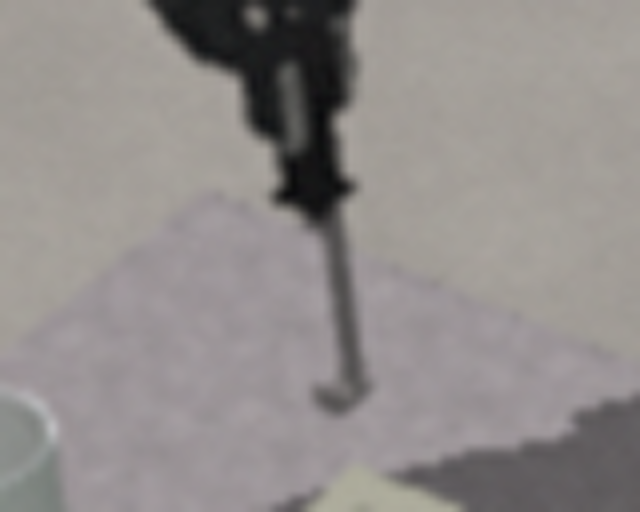

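The hook hangs straight, with the shank on the world −x side and the foot pointing +x (foot tip at about pixel (265,140), shank at (269,137)), as predicted. Next I'll move it over the bore, 16 mm back along the loop's normal.

Request:
apply_moves(offset=[[0.02,0.0055,0],[0.034,0.0095,0],[0.034,0.0095,0],[0.034,0.0095,0],[0.034,0.0095,0],[0.034,0.0095,0],[0.034,0.0095,0],[0.034,0.0095,0],[0.0143,0.0038,0],[0,0,0],[0,0,0],[0,0,0],[0,0,0]], delta_rot=[[0,0,0],[0,0,0],[0,0,0],[0,0,0],[0,0,0],[0,0,0],[0,0,0],[0,0,0],[0,0,0.063],[0,0,0.063],[0,0,0.063],[0,0,0],[0,0,0]], jaw=[-1,-1,-1,-1,-1,-1,-1,-1,-1,-1,-1,-1,-1])

```text
clock: 7.85
ee_pos: [576.5, -15.9, 271.4]
ee_rot: [-3.141, -0.0, 1.4]
contact_force: [0.0, 1.0, -0.7]
grip_width: 22.1
```

```bash
python3 - <<'E'
from workcell import state, read_camera
import cv2,pickle,numpy as np
np.set_printoptions(precision=3,suppress=True)
s=state();print(s['ee_pos'],s['ee_rot'],s['contact_force'],s['torque'],s['joint_pos'])
c=read_camera('scene');im=c['img'][:,:,::-1];t=read_camera('top')['img'][:,:,::-1]
cv2.imwrite('pics/f.png',np.hstack([cv2.resize(im[130:230,280:370],None,fx=5,fy=5,interpolation=3),cv2.resize(t[150:250,290:360],None,fx=5,fy=5,interpolation=3)]))
E
```

```text
[576.546 -15.863 271.44 ] [-3.141 -0.     1.4  ] [ 0.047  1.036 -0.72 ] [-0.003 -0.054  0.022] [-0.169  0.348  0.202  1.426  0.     1.573]
```

View pics/f.png

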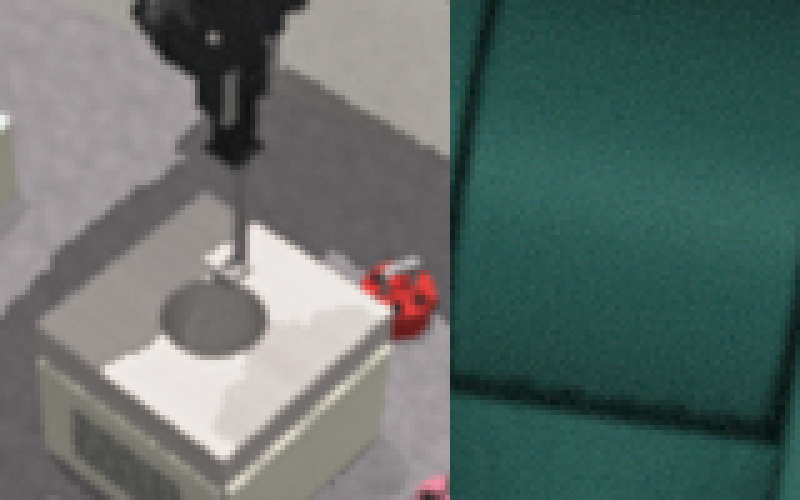

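The scene view shows the foot hovering just behind the bore's mouth, as intended. Now I'll descend in stages.

Request:
apply_moves(offset=[[0,0,0.01],[0,0,0.015],[0,0,0.015],[0,0,0.015],[0,0,0.015],[0,0,0.01],[0,0,0],[0,0,0]], delta_rot=[[0,0,0],[0,0,0],[0,0,0],[0,0,0],[0,0,0],[0,0,0],[0,0,0],[0,0,0]], jaw=[-1,-1,-1,-1,-1,-1,-1,-1])

```text
clock: 8.75
ee_pos: [576.7, -15.9, 192.0]
ee_rot: [3.141, -0.0, 1.398]
contact_force: [0.7, -1.0, -1.7]
grip_width: 21.6
```

Request:
apply_moves(offset=[[0,0,0.005],[0,0,0.004],[0,0,0.004],[0,0,0.003],[0,0,0.003],[0,0,0],[0,0,0]], delta_rot=[[0,0,0],[0,0,0],[0,0,0],[0,0,0],[0,0,0],[0,0,0],[0,0,0]], jaw=[-1,-1,-1,-1,-1,-1,-1])

```text
clock: 9.45
ee_pos: [576.7, -15.8, 172.8]
ee_rot: [-3.142, -0.0, 1.398]
contact_force: [0.4, -0.7, -0.1]
grip_width: 22.8
```

Request:
apply_moves(offset=[[0,0,0.003],[0,0,0.002],[0,0,0.002],[0,0,0],[0,0,0]], delta_rot=[[0,0,0],[0,0,0],[0,0,0],[0,0,0],[0,0,0]], jaw=[-1,-1,-1,-1,-1])

```text
clock: 9.95
ee_pos: [576.7, -15.8, 165.8]
ee_rot: [-3.142, 0.0, 1.398]
contact_force: [-0.1, -0.0, -1.2]
grip_width: 22.1
```

Request:
apply_moves(offset=[[0,0.002,0],[0,0.002,0],[0,0.002,0],[0,0.002,0],[0,0,0]], delta_rot=[[0,0,0],[0,0,0],[0,0,0],[0,0,0],[0,0,0]], jaw=[-1,-1,-1,-1,-1])

```text
clock: 10.45
ee_pos: [584.9, -17.3, 165.7]
ee_rot: [3.142, 0.0, 1.398]
contact_force: [-0.6, 0.0, -1.4]
grip_width: 22.0
```

Request:
apply_moves(offset=[[0,0.002,0],[0,0.002,0],[0,0.002,0],[0,0.001,0],[0,0.001,0],[0,0,0],[0,0,0]], delta_rot=[[0,0,0],[0,0,0],[0,0,0],[0,0,0],[0,0,0],[0,0,0],[0,0,0]], jaw=[-1,-1,-1,-1,-1,-1,-1])

```text
clock: 11.15
ee_pos: [592.4, -18.6, 165.8]
ee_rot: [-3.141, -0.0, 1.398]
contact_force: [-0.1, -0.9, -1.5]
grip_width: 22.0
```

Request:
apply_moves(offset=[[0,0,-0.002],[0,0,-0.002],[0,0,-0.002],[0,0,-0.001],[0,0,-0.001],[0,0,-0.001],[0,0,-0.001],[0,0,-0.001],[0,0,-0.001],[0,0,0],[0,0,0]], delta_rot=[[0,0,0],[0,0,0],[0,0,0],[0,0,0],[0,0,0],[0,0,0],[0,0,0],[0,0,0],[0,0,0],[0,0,0],[0,0,0]], jaw=[-1,-1,-1,-1,-1,-1,-1,-1,-1,-1,-1])

```text
clock: 12.25
ee_pos: [592.4, -18.6, 177.7]
ee_rot: [-3.141, -0.0, 1.398]
contact_force: [0.3, -0.3, -3.5]
grip_width: 22.3
```

Request:
apply_moves(offset=[[0,0,-0.0005],[0,0,-0.0005],[0,0,-0.0005],[0,0,0],[0,0,0]], delta_rot=[[0,0,0],[0,0,0],[0,0,0],[0,0,0],[0,0,0]], jaw=[-1,-1,-1,-1,-1])

```text
clock: 12.75
ee_pos: [592.4, -18.6, 179.2]
ee_rot: [-3.141, 0.0, 1.398]
contact_force: [-0.1, -0.6, -5.8]
grip_width: 22.1
```

The loop is caught: hanging adds about 2.3 N, and the next 1.5 mm of lift adds 2.3 N from the sprung ledge. I'll keep that light preload and turn counter-clockwise, watching Fz for the drop.

Request:
apply_moves(offset=[[0,0,-0.0004],[0,0,0],[0,0,0],[0,0,0],[0,0,0]], delta_rot=[[0,0,0],[0,0,-0.05],[0,0,-0.05],[0,0,0],[0,0,0]], jaw=[-1,-1,-1,-1,-1])

```text
clock: 13.25
ee_pos: [592.4, -18.6, 179.6]
ee_rot: [-3.141, -0.0, 1.496]
contact_force: [0.5, -0.4, -6.1]
grip_width: 22.3
```

Request:
apply_moves(offset=[[0,0,0],[0,0,0],[0,0,0],[0,0,0]], delta_rot=[[0,0,-0.05],[0,0,-0.05],[0,0,0],[0,0,0]], jaw=[-1,-1,-1,-1])

```text
clock: 13.65
ee_pos: [592.4, -18.6, 179.6]
ee_rot: [-3.141, -0.0, 1.596]
contact_force: [-0.0, -0.0, -6.5]
grip_width: 22.2
```

```bash
python3 -c "
from workcell import state
s=state();print(s['ee_pos'],s['contact_force'],s['torque'])"
```

```text
[592.41753535 -18.57802721 179.63335442] [-2.33257020e-02 -1.65902377e-03 -6.53880894e+00] [-0.02729238 -0.0215819   0.02666341]
```

Request:
apply_moves(offset=[[0,0,0],[0,0,0],[0,0,0],[0,0,0]], delta_rot=[[0,0,-0.05],[0,0,-0.05],[0,0,0],[0,0,0]], jaw=[-1,-1,-1,-1])

```text
clock: 14.05
ee_pos: [592.4, -18.6, 179.7]
ee_rot: [-3.142, -0.0, 1.695]
contact_force: [0.3, -0.6, -7.3]
grip_width: 21.8
```

Request:
apply_moves(offset=[[0,0,0],[0,0,0],[0,0,0]], delta_rot=[[0,0,-0.05],[0,0,0],[0,0,0]], jaw=[-1,-1,-1])

```text
clock: 14.35
ee_pos: [592.5, -18.6, 179.7]
ee_rot: [3.142, -0.0, 1.745]
contact_force: [-0.3, 0.0, -6.1]
grip_width: 22.0
```

Request:
apply_moves(offset=[[0,0,0],[0,0,0],[0,0,0]], delta_rot=[[0,0,-0.05],[0,0,0],[0,0,0]], jaw=[-1,-1,-1])

```text
clock: 14.65
ee_pos: [592.5, -18.6, 179.7]
ee_rot: [3.142, -0.0, 1.796]
contact_force: [0.2, -0.0, -6.5]
grip_width: 22.5
```

```bash
python3 -c "
from workcell import state
s=state();print(s['ee_pos'],s['contact_force'],s['torque'])"
```

```text
[592.45141901 -18.55632181 179.66875153] [ 0.16467832 -0.02747948 -6.51889248] [ 0.00546092 -0.0023565  -0.01871433]
```

Request:
apply_moves(offset=[[0,0,0],[0,0,0],[0,0,0]], delta_rot=[[0,0,-0.05],[0,0,0],[0,0,0]], jaw=[-1,-1,-1])

```text
clock: 14.95
ee_pos: [592.5, -18.5, 179.7]
ee_rot: [-3.142, -0.0, 1.846]
contact_force: [1.3, -0.3, -6.5]
grip_width: 22.1
```

Request:
apply_moves(offset=[[0,0,0],[0,0,0],[0,0,0]], delta_rot=[[0,0,-0.05],[0,0,0],[0,0,0]], jaw=[-1,-1,-1])

```text
clock: 15.25
ee_pos: [592.4, -18.6, 179.7]
ee_rot: [-3.142, 0.0, 1.896]
contact_force: [0.2, -0.5, -8.1]
grip_width: 22.2
```

Request:
apply_moves(offset=[[0,0,0],[0,0,0],[0,0,0]], delta_rot=[[0,0,-0.05],[0,0,0],[0,0,0]], jaw=[-1,-1,-1])

```text
clock: 15.55
ee_pos: [592.5, -18.6, 179.7]
ee_rot: [3.142, -0.0, 1.946]
contact_force: [0.6, 0.1, -6.4]
grip_width: 22.2
```

Request:
apply_moves(offset=[[0,0,0],[0,0,0],[0,0,0]], delta_rot=[[0,0,-0.05],[0,0,0],[0,0,0]], jaw=[-1,-1,-1])

```text
clock: 15.85
ee_pos: [592.4, -18.6, 179.7]
ee_rot: [3.142, 0.0, 1.996]
contact_force: [-0.1, -0.1, -6.1]
grip_width: 21.9
```

```bash
python3 -c "
from workcell import state
s=state();print(s['ee_pos'],s['contact_force'],s['torque'])"
```

```text
[592.44987383 -18.58266238 179.69805882] [-0.11460232 -0.13509681 -6.08793402] [-0.01931421  0.00925539 -0.04851677]
```

Request:
apply_moves(offset=[[0,0,0],[0,0,0],[0,0,0]], delta_rot=[[0,0,-0.05],[0,0,0],[0,0,0]], jaw=[-1,-1,-1])

```text
clock: 16.15
ee_pos: [592.5, -18.6, 179.7]
ee_rot: [3.142, -0.0, 2.046]
contact_force: [-0.5, 0.5, -6.3]
grip_width: 21.9
```

Request:
apply_moves(offset=[[0,0,0],[0,0,0],[0,0,0]], delta_rot=[[0,0,-0.05],[0,0,0],[0,0,0]], jaw=[-1,-1,-1])

```text
clock: 16.45
ee_pos: [592.5, -18.6, 179.7]
ee_rot: [3.142, 0.0, 2.096]
contact_force: [0.4, -0.5, -5.7]
grip_width: 22.1
```

```bash
python3 -c "
from workcell import state
s=state();print(s['ee_pos'],s['contact_force'],s['torque'])"
```

```text
[592.46218272 -18.59516983 179.68610542] [ 0.4069187  -0.5434527  -5.68330496] [-0.09729379 -0.00468583 -0.02590434]
```

Request:
apply_moves(offset=[[0,0,0],[0,0,0],[0,0,0]], delta_rot=[[0,0,-0.05],[0,0,0],[0,0,0]], jaw=[-1,-1,-1])

```text
clock: 16.75
ee_pos: [592.5, -18.6, 179.7]
ee_rot: [3.142, -0.0, 2.146]
contact_force: [-0.7, 0.1, -6.3]
grip_width: 22.2
```

Request:
apply_moves(offset=[[0,0,0],[0,0,0],[0,0,0]], delta_rot=[[0,0,-0.05],[0,0,0],[0,0,0]], jaw=[-1,-1,-1])

```text
clock: 17.05
ee_pos: [592.4, -18.6, 179.7]
ee_rot: [-3.142, 0.0, 2.196]
contact_force: [0.1, 0.4, -6.2]
grip_width: 22.0
```

```bash
python3 -c "
from workcell import state
s=state();print(s['ee_pos'],s['contact_force'],s['torque'])"
```

```text
[592.44100811 -18.60887452 179.68449229] [ 0.07119381  0.43437748 -6.18508503] [-0.02995452  0.01039389 -0.01087306]
```

Request:
apply_moves(offset=[[0,0,0],[0,0,0],[0,0,0]], delta_rot=[[0,0,-0.05],[0,0,0],[0,0,0]], jaw=[-1,-1,-1])

```text
clock: 17.35
ee_pos: [592.5, -18.6, 179.7]
ee_rot: [3.142, 0.0, 2.246]
contact_force: [-0.4, -0.0, -6.1]
grip_width: 22.5
```

Request:
apply_moves(offset=[[0,0,0],[0,0,0],[0,0,0]], delta_rot=[[0,0,-0.05],[0,0,0],[0,0,0]], jaw=[-1,-1,-1])

```text
clock: 17.65
ee_pos: [592.5, -18.5, 179.8]
ee_rot: [3.141, 0.0, 2.296]
contact_force: [-0.2, -0.1, -5.4]
grip_width: 22.2
```

```bash
python3 -c "
from workcell import state
s=state();print(s['ee_pos'],s['contact_force'],s['torque'])"
```

```text
[592.50872738 -18.54962446 179.75962008] [-0.1763818  -0.11153329 -5.37330836] [ 0.03018062 -0.02205884 -0.02548407]
```

Request:
apply_moves(offset=[[0,0,0],[0,0,0],[0,0,0]], delta_rot=[[0,0,-0.04],[0,0,0],[0,0,0]], jaw=[-1,-1,-1])

```text
clock: 17.95
ee_pos: [592.5, -18.6, 179.7]
ee_rot: [3.142, 0.0, 2.336]
contact_force: [-0.0, -0.3, -5.7]
grip_width: 22.3
```

Request:
apply_moves(offset=[[0,0,0],[0,0,0],[0,0,0]], delta_rot=[[0,0,-0.05],[0,0,0],[0,0,0]], jaw=[-1,-1,-1])

```text
clock: 18.25
ee_pos: [592.5, -18.6, 179.8]
ee_rot: [3.141, 0.0, 2.386]
contact_force: [0.3, -0.2, -3.7]
grip_width: 21.8
```

Request:
apply_moves(offset=[[0,0,0],[0,0,0],[0,0,0]], delta_rot=[[0,0,-0.05],[0,0,0],[0,0,0]], jaw=[-1,-1,-1])

```text
clock: 18.55
ee_pos: [592.5, -18.6, 179.7]
ee_rot: [3.142, 0.0, 2.436]
contact_force: [-0.4, 1.1, -5.0]
grip_width: 21.9
```

```bash
python3 -c "
from workcell import state
s=state();print(s['ee_pos'],s['contact_force'],s['torque'])"
```

```text
[592.49912306 -18.5703813  179.71607269] [-0.4440141   1.05605584 -5.01761316] [-0.00039772  0.0258088  -0.04429106]
```

Request:
apply_moves(offset=[[0,0,0]], delta_rot=[[0,0,0]], jaw=[-1])

```text
clock: 18.65
ee_pos: [592.5, -18.6, 179.7]
ee_rot: [3.142, 0.0, 2.436]
contact_force: [0.2, 0.7, -3.3]
grip_width: 22.2
```

Request:
apply_moves(offset=[[0,0,0]], delta_rot=[[0,0,0]], jaw=[-1])

```text
clock: 18.75
ee_pos: [592.4, -18.6, 179.7]
ee_rot: [3.142, 0.0, 2.437]
contact_force: [-0.1, -0.1, -4.1]
grip_width: 22.3
```

Request:
apply_moves(offset=[[0,0,-0.001],[0,0,0]], delta_rot=[[0,0,0],[0,0,0]], jaw=[-1,-1])

```text
clock: 18.95
ee_pos: [592.5, -18.6, 180.8]
ee_rot: [3.142, 0.0, 2.438]
contact_force: [0.6, -1.4, -3.9]
grip_width: 22.2
```

Raising another 1 mm no longer adds force, so the insert is free of the ledge. I'll lift carefully.

Request:
apply_moves(offset=[[0,0,-0.001],[0,0,-0.001],[0,0,0]], delta_rot=[[0,0,0],[0,0,0],[0,0,0]], jaw=[-1,-1,-1])

```text
clock: 19.25
ee_pos: [592.5, -18.6, 182.9]
ee_rot: [3.141, 0.0, 2.438]
contact_force: [-0.3, 0.3, -4.0]
grip_width: 22.2
```

Request:
apply_moves(offset=[[0,0,-0.001],[0,0,-0.001],[0,0,-0.001],[0,0,-0.001],[0,0,0]], delta_rot=[[0,0,0],[0,0,0],[0,0,0],[0,0,0],[0,0,0]], jaw=[-1,-1,-1,-1,-1])

```text
clock: 19.75
ee_pos: [592.5, -18.6, 186.8]
ee_rot: [3.141, 0.0, 2.438]
contact_force: [-0.5, 0.2, -4.6]
grip_width: 21.9
```

Request:
apply_moves(offset=[[0,0,-0.002],[0,0,-0.002],[0,0,-0.002],[0,0,-0.002],[0,0,-0.002],[0,0,-0.002],[0,0,0]], delta_rot=[[0,0,0],[0,0,0],[0,0,0],[0,0,0],[0,0,0],[0,0,0],[0,0,0]], jaw=[-1,-1,-1,-1,-1,-1,-1])

```text
clock: 20.45
ee_pos: [592.6, -18.6, 199.0]
ee_rot: [3.141, 0.0, 2.438]
contact_force: [0.2, 0.4, -3.4]
grip_width: 22.3
```

Request:
apply_moves(offset=[[0,0,-0.004],[0,0,-0.006],[0,0,-0.008],[0,0,-0.008],[0,0,-0.008],[0,0,-0.008],[0,0,-0.008],[0,0,-0.008],[0,0,-0.008],[0,0,-0.008],[0,0,-0.008],[0,0,-0.008],[0,0,-0.008],[0,0,-0.006],[0,0,-0.004],[0,0,0],[0,0,0],[0,0,0]], delta_rot=[[0,0,0],[0,0,0],[0,0,0],[0,0,0],[0,0,0],[0,0,0],[0,0,0],[0,0,0],[0,0,0],[0,0,0],[0,0,0],[0,0,0],[0,0,0],[0,0,0],[0,0,0],[0,0,0],[0,0,0],[0,0,0]], jaw=[-1,-1,-1,-1,-1,-1,-1,-1,-1,-1,-1,-1,-1,-1,-1,-1,-1,-1])

```text
clock: 22.25
ee_pos: [592.3, -18.6, 306.3]
ee_rot: [-3.141, -0.001, 2.438]
contact_force: [0.3, -0.1, -3.1]
grip_width: 22.6
```

```bash
python3 - <<'E'
from workcell import state, read_camera
import cv2,pickle,numpy as np
np.set_printoptions(precision=3,suppress=True)
s=state();print(s['ee_pos'],s['ee_rot'],s['contact_force'],s['torque'],s['joint_pos'])
im=read_camera('scene')['img'][:,:,::-1]
cv2.imwrite('pics/g.png',cv2.resize(im[110:220,270:390],None,fx=5,fy=5,interpolation=3))
y=s['ee_rot'][2];d=np.array([450,283.3])-s['ee_pos'][:2];print('tool x,y',d@[np.cos(y),np.sin(y)],d@[np.sin(y),-np.cos(y)])
E
```

```text
[592.321 -18.605 306.335] [-3.141 -0.001  2.438] [ 0.262 -0.096 -3.145] [-0.025  0.026  0.002] [-0.169  0.381  0.347  1.538  0.     0.535]
tool x,y 303.881696083047 138.05094938552094
```

View pics/g.png

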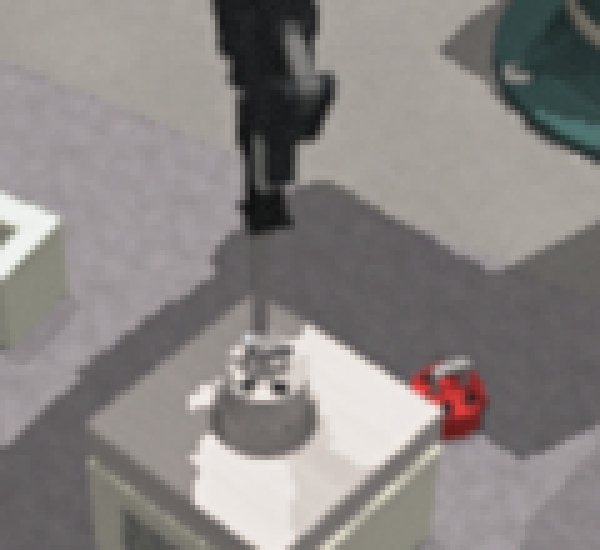

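The insert hangs upright on the hook, wholly above the heater. Now a smooth transfer over to the tile.

Request:
apply_moves(offset=[[0.0045,0.002,0],[0.009,0.0041,0],[0.0134,0.0061,0],[0.0179,0.0081,0],[0.0179,0.0081,0],[0.0179,0.0081,0],[0.0179,0.0081,0],[0.0179,0.0081,0],[0.0179,0.0081,0],[0.0179,0.0081,0],[0.0179,0.0081,0],[0.0179,0.0081,0],[0.0179,0.0081,0],[0.0179,0.0081,0],[0.0179,0.0081,0],[0.0179,0.0081,0],[0.0179,0.0081,0],[0.0134,0.0061,0],[0.009,0.0041,0],[0.0045,0.002,0]], delta_rot=[[0,0,0],[0,0,0],[0,0,0],[0,0,0],[0,0,0],[0,0,0],[0,0,0],[0,0,0],[0,0,0],[0,0,0],[0,0,0],[0,0,0],[0,0,0],[0,0,0],[0,0,0],[0,0,0],[0,0,0],[0,0,0],[0,0,0],[0,0,0]], jaw=[-1,-1,-1,-1,-1,-1,-1,-1,-1,-1,-1,-1,-1,-1,-1,-1,-1,-1,-1,-1])

```text
clock: 24.3
ee_pos: [448.8, 284.4, 306.8]
ee_rot: [3.141, 0.0, 2.439]
contact_force: [-0.1, -0.4, -4.3]
grip_width: 22.3
```

Request:
apply_moves(offset=[[0,0,0],[0,0,0.005],[0,0,0.008],[0,0,0.01],[0,0,0.01],[0,0,0.01],[0,0,0.01],[0,0,0.01],[0,0,0.01],[0,0,0.01],[0,0,0.01],[0,0,0.01],[0,0,0.008],[0,0,0.006],[0,0,0.004],[0,0,0.002],[0,0,0],[0,0,0]], delta_rot=[[0,0,0],[0,0,0],[0,0,0],[0,0,0],[0,0,0],[0,0,0],[0,0,0],[0,0,0],[0,0,0],[0,0,0],[0,0,0],[0,0,0],[0,0,0],[0,0,0],[0,0,0],[0,0,0],[0,0,0],[0,0,0]], jaw=[-1,-1,-1,-1,-1,-1,-1,-1,-1,-1,-1,-1,-1,-1,-1,-1,-1,-1])

```text
clock: 26.1
ee_pos: [449.7, 283.5, 184.0]
ee_rot: [3.141, 0.0, 2.438]
contact_force: [0.3, 0.4, -4.1]
grip_width: 22.2
```

Request:
apply_moves(offset=[[0,0,0.001],[0,0,0.001],[0,0,0.001],[0,0,0.001],[0,0,0.001],[0,0,0.001],[0,0,0.001],[0,0,0.001],[0,0,0.001],[0,0,0.001],[0,0,0.001],[0,0,0.001],[0,0,0]], delta_rot=[[0,0,0],[0,0,0],[0,0,0],[0,0,0],[0,0,0],[0,0,0],[0,0,0],[0,0,0],[0,0,0],[0,0,0],[0,0,0],[0,0,0],[0,0,0]], jaw=[-1,-1,-1,-1,-1,-1,-1,-1,-1,-1,-1,-1,-1])

```text
clock: 27.4
ee_pos: [449.5, 283.5, 171.6]
ee_rot: [-3.142, -0.0, 2.438]
contact_force: [0.4, -0.5, -0.9]
grip_width: 22.2
```

The load is off the hook (−0.9 N) and the insert stands on the tile. I'll lower the foot mid-window and turn back the 23° of play, to line it up with the loop.

Request:
apply_moves(offset=[[0,0,0.002],[0,0,0.002],[0,0,0.0015],[0,0,0],[0,0,0],[0,0,0],[0,0,0],[0,0,0],[0,0,0],[0,0,0],[0,0,0],[0,0,0]], delta_rot=[[0,0,0],[0,0,0],[0,0,0],[0,0,0],[0,0,0.05],[0,0,0.05],[0,0,0.05],[0,0,0.05],[0,0,0.05],[0,0,0.05],[0,0,0.05],[0,0,0]], jaw=[-1,-1,-1,-1,-1,-1,-1,-1,-1,-1,-1,-1])

```text
clock: 28.6
ee_pos: [449.6, 283.4, 166.2]
ee_rot: [-3.142, 0.0, 2.087]
contact_force: [0.3, 0.2, -1.1]
grip_width: 21.9
```

```bash
python3 - <<'E'
from workcell import state, read_camera
import cv2,numpy as np
np.set_printoptions(precision=3,suppress=True)
from h import *
s=state();print(s['ee_pos'],s['ee_rot'],s['contact_force'],s['torque'])
C=read_camera('scene');c=C['img'][:,:,::-1];t=read_camera('top')['img'][:,:,::-1]
u,v=proj(C,(450,283,40)).astype(int);print(u,v)
k=lambda im,x,y,w,h:cv2.resize(im[y:y+h,x:x+w],None,fx=8,fy=8,interpolation=3)
cv2.imwrite('pics/i.png',np.hstack([k(c,u-24,v-36,48,60),k(t,190,230,48,60)]))
y=s['ee_rot'][2]-np.pi/2
for a in(-15,-11,-6,9,15): print(a,proj(C,(s['ee_pos'][0]+a*np.cos(y),s['ee_pos'][1]+a*np.sin(y),50)))
E
```

```text
[449.555 283.443 166.203] [-3.142  0.     2.087] [ 0.326  0.171 -1.141] [-0.042 -0.043  0.017]
431 219
-15 [431.3 213.7]
-11 [431.5 214.7]
-6 [431.8 216. ]
9 [432.6 219.9]
15 [432.9 221.5]
```

View pics/i.png

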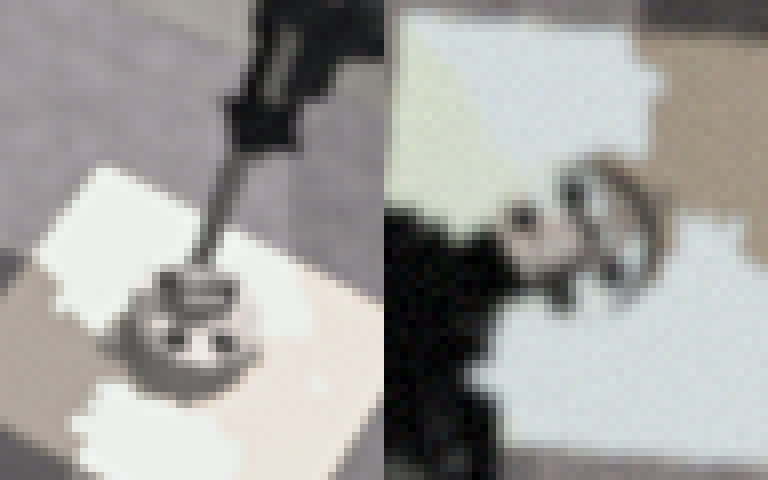

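```bash
python3 - <<'E'
from h import *
T,S=cam('top'),cam('scene')
def a(c,p,q):
    P,Q=onz(c,*p,34),onz(c,*q,34);d=Q-P;print(P,Q,np.linalg.norm(d),np.degrees(np.arctan2(d[1],d[0])))
a(S,(429,225.2),(434.8,226.1));a(T,(207.5,256.5),(213.5,253.7));a(T,(213.5,253.7),(212.4,266.5))
print(np.degrees(2.087),'=hook y-axis dir')
E
```

```text
[468.78709371 284.71132882  34.        ] [462.76740078 300.84565608  34.        ] 17.220720633121783 110.46046842430553
[459.38778515 298.15749531  34.        ] [466.55068666 282.5561327   34.        ] 17.167110219836115 -65.33918643230635
[466.55068666 282.5561327   34.        ] [433.5265582  284.99114189  34.        ] 33.11377855752113 175.7829701855462
119.57629184380282 =hook y-axis dir
```

The insert stands upright on the tile. The hole pairs put the loop's direction at about 112.5°, against 119.6° for the hook, so I'll turn another 0.10 rad and then back the hook out.

Request:
apply_moves(offset=[[0,0,0],[0,0,0],[0,0,0],[0,-0.002,0],[0,-0.002,0],[0,-0.002,0],[0,0,0]], delta_rot=[[0,0,0.05],[0,0,0.05],[0,0,0],[0,0,0],[0,0,0],[0,0,0],[0,0,0]], jaw=[-1,-1,-1,-1,-1,-1,-1])

```text
clock: 29.4
ee_pos: [443.7, 280.9, 166.2]
ee_rot: [-3.141, -0.0, 1.988]
contact_force: [-0.8, 0.1, -1.5]
grip_width: 22.2
```

Request:
apply_moves(offset=[[0,-0.002,0],[0,-0.002,0],[0,-0.002,0],[0,-0.002,0],[0,-0.002,0],[0,0,0]], delta_rot=[[0,0,0],[0,0,0],[0,0,0],[0,0,0],[0,0,0],[0,0,0]], jaw=[-1,-1,-1,-1,-1,-1])

```text
clock: 30.0
ee_pos: [434.7, 276.9, 166.2]
ee_rot: [-3.141, -0.0, 1.988]
contact_force: [0.2, -0.2, -1.3]
grip_width: 22.3
```

Request:
apply_moves(offset=[[0,-0.003,0],[0,-0.003,0],[0,-0.003,0],[0,-0.003,0],[0,0,0]], delta_rot=[[0,0,0],[0,0,0],[0,0,0],[0,0,0],[0,0,0]], jaw=[-1,-1,-1,-1,-1])

```text
clock: 30.5
ee_pos: [423.6, 272.0, 166.2]
ee_rot: [-3.142, -0.0, 1.988]
contact_force: [-0.5, -0.5, -1.2]
grip_width: 22.1
```

Request:
apply_moves(offset=[[0,0,-0.003],[0,0,-0.004],[0,0,-0.006],[0,0,-0.01],[0,0,-0.015],[0,0,-0.02],[0,0,-0.02],[0,0,-0.02],[0,0,-0.015],[0,0,-0.01],[0,0,0]], delta_rot=[[0,0,0],[0,0,0],[0,0,0],[0,0,0],[0,0,0],[0,0,0],[0,0,0],[0,0,0],[0,0,0],[0,0,0],[0,0,0]], jaw=[-1,-1,-1,-1,-1,-1,-1,-1,-1,-1,-1])

```text
clock: 31.6
ee_pos: [424.4, 272.3, 290.5]
ee_rot: [3.139, 0.0, 1.988]
contact_force: [-0.0, -0.3, -2.3]
grip_width: 22.2
```

```bash
python3 - <<'E'
from workcell import state, read_camera
import cv2,numpy as np
np.set_printoptions(precision=3,suppress=True)
s=state();print(s['ee_pos'],s['ee_rot'],s['contact_force'],s['joint_pos'])
c=read_camera('scene')['img'][:,:,::-1]
cv2.imwrite('pics/j.png',cv2.resize(c[130:265,360:480],None,fx=4,fy=4,interpolation=3))
E
```

```text
[424.433 272.319 290.513] [3.139 0.    1.988] [-0.04  -0.269 -2.335] [ 0.409  0.214  0.062  1.416 -0.     1.563]
```

View pics/j.png

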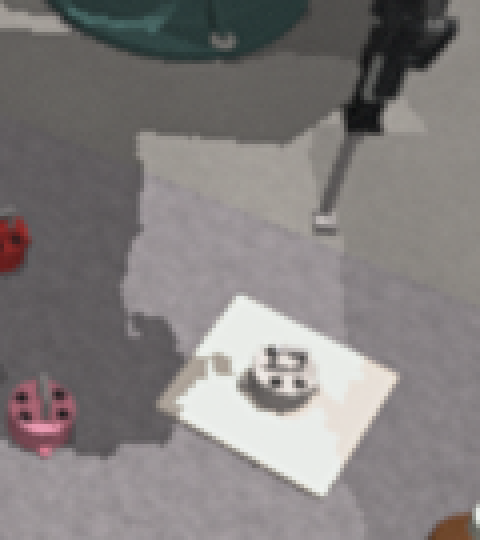

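The insert stands upright near the middle of the tile and the hook is free. Taking the hook back over the stand.

Request:
apply_moves(offset=[[0,0,0],[0,0,0],[0,0,0],[0,0,0],[0,0,0]], delta_rot=[[0,0,0.1],[0,0,0.1],[0,0,0.1],[0,0,0.101],[0,0,0]], jaw=[-1,-1,-1,-1,-1])

```text
clock: 32.15
ee_pos: [423.7, 272.0, 288.4]
ee_rot: [-3.14, 0.0, 1.585]
contact_force: [-0.5, -0.4, -1.8]
grip_width: 22.1
```

Request:
apply_moves(offset=[[-0.0117,0.0015,0],[-0.0235,0.003,0],[-0.0352,0.0045,0],[-0.0352,0.0045,0],[-0.0352,0.0045,0],[-0.0352,0.0045,0],[-0.0352,0.0045,0],[-0.0352,0.0045,0],[-0.0352,0.0045,0],[-0.0352,0.0045,0],[-0.0352,0.0045,0],[-0.0352,0.0045,0],[-0.0352,0.0045,0],[-0.0352,0.0045,0],[-0.0352,0.0045,0],[-0.0352,0.0045,0],[-0.0235,0.003,0],[-0.0117,0.0015,0],[0,0,0],[0,0,0]], delta_rot=[[0,0,0],[0,0,0],[0,0,0],[0,0,0],[0,0,0],[0,0,0],[0,0,0],[0,0,0],[0,0,0],[0,0,0],[0,0,0],[0,0,0],[0,0,0],[0,0,0],[0,0,0],[0,0,0],[0,0,0],[0,0,0],[0,0,0],[0,0,0]], jaw=[-1,-1,-1,-1,-1,-1,-1,-1,-1,-1,-1,-1,-1,-1,-1,-1,-1,-1,-1,-1])

```text
clock: 34.15
ee_pos: [504.6, -289.2, 289.2]
ee_rot: [-3.141, -0.0, 1.588]
contact_force: [-0.0, 0.3, -0.7]
grip_width: 22.1
```

```bash
python3 - <<'E'
from workcell import state
import numpy as np
s=state();print(s['ee_pos'],s['ee_rot'],s['contact_force'])
y=s['ee_rot'][2];d=np.array([505.2,-289.2])-s['ee_pos'][:2];print('tool x,y',d@[np.cos(y),np.sin(y)],d@[np.sin(y),-np.cos(y)])
E
```

```text
[ 504.63152265 -289.23777196  289.20447272] [-3.14145039e+00 -3.59464873e-04  1.58770243e+00] [-0.0222633   0.26672136 -0.69953154]
tool x,y 0.028156290124820727 0.5690346590801593
```

Request:
apply_moves(offset=[[0,0.0006,0.005],[0,0,0.01],[0,0,0.012],[0,0,0.012],[0,0,0.012],[0,0,0.012],[0,0,0.012],[0,0,0.01],[0,0,0.004],[0,0,0],[0,0,0]], delta_rot=[[0,0,0],[0,0,0],[0,0,0],[0,0,0],[0,0,0],[0,0,0],[0,0,0],[0,0,0],[0,0,0],[0,0,0],[0,0,0]], jaw=[-1,-1,-1,-1,-1,-1,-1,-1,-1,-1,-1])

```text
clock: 35.25
ee_pos: [505.7, -289.8, 200.5]
ee_rot: [3.141, 0.0, 1.587]
contact_force: [-0.4, -0.8, -1.1]
grip_width: 22.2
```

Request:
apply_moves(offset=[[0,0,0.003],[0,0,0.003],[0,0,0.003],[0,0,0.003],[0,0,0]], delta_rot=[[0,0,0],[0,0,0],[0,0,0],[0,0,0],[0,0,0]], jaw=[-1,-1,-1,-1,-1])

```text
clock: 35.75
ee_pos: [505.4, -289.7, 187.7]
ee_rot: [-3.141, -0.0, 1.587]
contact_force: [1.0, 0.9, -1.6]
grip_width: 22.1
```

Request:
apply_moves(offset=[[0,0,0.004],[0,0,0.005],[0,0,0.006],[0,0,0.006],[0,0,0.006],[0,0,0.005],[0,0,0.004],[0,0,0.003],[0,0,0.002],[0,0,0.002],[0,0,0],[0,0,0]], delta_rot=[[0,0,0],[0,0,0],[0,0,0],[0,0,0],[0,0,0],[0,0,0],[0,0,0],[0,0,0],[0,0,0],[0,0,0],[0,0,0],[0,0,0]], jaw=[-1,-1,-1,-1,-1,-1,-1,-1,-1,-1,-1,-1])

```text
clock: 36.95
ee_pos: [505.6, -289.9, 145.3]
ee_rot: [3.141, 0.0, 1.587]
contact_force: [-0.8, 0.2, -0.9]
grip_width: 22.1
```

Request:
apply_moves(offset=[[0,0,0.0015],[0,0,0],[0,0,0]], delta_rot=[[0,0,0],[0,0,0],[0,0,0]], jaw=[-1,-1,-1])

```text
clock: 37.25
ee_pos: [505.6, -289.8, 143.7]
ee_rot: [3.142, 0.0, 1.587]
contact_force: [-0.2, -0.1, -1.9]
grip_width: 21.9
```

Request:
apply_moves(offset=[[0,0,0.001],[0,0,0.0007],[0,0,0],[0,0,0],[0,0,0],[0,0,0],[0,0,0],[0,0,0],[0,0,0]], delta_rot=[[0,0,0],[0,0,0],[0,0,0],[0,0,0],[0,0,0],[0,0,0],[0,0,0],[0,0,0],[0,0,0]], jaw=[-1,-1,-1,-0.6,-0.2,0.2,0.2,0.2,0.2])

```text
clock: 38.15
ee_pos: [505.5, -289.9, 142.0]
ee_rot: [3.142, -0.0, 1.587]
contact_force: [0.4, -0.0, -0.2]
grip_width: 51.3
```

Request:
apply_moves(offset=[[0,0,-0.005],[0,0,-0.01],[0,0,-0.015],[0,0,-0.02],[0,0,-0.02],[0,0,-0.02],[0,0,-0.01],[0,0,0],[0,0,0],[0,0,0]], delta_rot=[[0,0,0],[0,0,0],[0,0,0],[0,0,0],[0,0,0],[0,0,0],[0,0,0],[0,0,0],[0,0,0],[0,0,0]], jaw=[0.2,0.2,0.2,0.2,0.2,0.2,0.2,0.2,0.2,0.2])

```text
clock: 39.15
ee_pos: [505.2, -289.7, 241.1]
ee_rot: [-3.14, -0.001, 1.587]
contact_force: [0.0, -0.4, -0.1]
grip_width: 51.2
```

```bash
python3 - <<'E'
from workcell import state, read_camera
import cv2,numpy as np
s=state();print(s['clock'],s['ee_pos'],s['contact_force'],s['grip_width'])
c=read_camera('scene')['img'][:,:,::-1]
cv2.imwrite('pics/k.png',np.hstack([cv2.resize(c[105:185,235:305],None,fx=5,fy=5,interpolation=3),cv2.resize(c[185:265,390:470],None,fx=5,fy=5,interpolation=3)]))
E
```

```text
39.15 [ 505.24633871 -289.65249058  241.0561843 ] [ 0.01784603 -0.44931962 -0.09916056] 51.19009494015075
```

View pics/k.png

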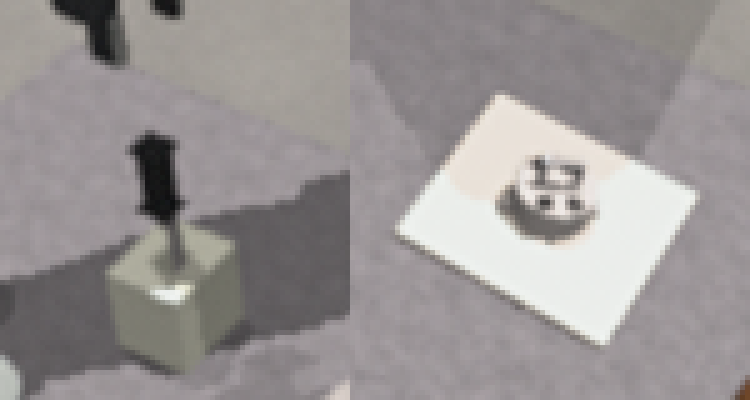

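The hook stands upright in the stand (handle top at about pixel (265,131), as at the start), the insert stands upright in the tile's middle, and the gripper is clear. Handing in.

```bash
python3 -c "
from workcell import hand_in;print(hand_in())"
```

```text
the job is handed in; nothing more can be done
None
```

The insert is standing on the tile, the hook is back in its stand, and I handed the job in at 39 s of the 72 s allowed. The hand-in gives no verdict, so I can't confirm the run was accepted.

**What I did:** I lifted the hook from its stand, passed its foot through the loop and raised it until the sprung ledge pulled back lightly. I turned it counter-clockwise in 3° steps until the pull fell from about 6.3 N to 4 N. A further 1 mm of lift then added no force, so I drew the insert out. I set it on the tile, backed the hook out and returned it to the well.

**Last checks:**
- **Insert:** the last picture shows it upright near the middle of the tile. The hook axis was within about 1 mm of the measured tile centre when I set it down.
- **Hook:** the picture shows it upright in the well, with its handle at about the same place as at the start. I released it at a gripper height of 142.0 mm, against 141.8 mm when I gripped it.
- **Forces:** the highest reading at the wrist while the hook was on the insert was about 8 N, against the 20 N limit.
- **Gripper:** it is clear of everything and its force reading is about zero.

**What disagreed:**
- The gripper reported about 22 mm on the 18 mm handle in both grasps, the second after I regrasped 3 mm lower. I never explained it, but the hook held firmly and stayed aligned.
- The scene camera put the insert about 3 mm from where the hook axis was.
- I did not measure the bystanders again at the end. The last picture shows only the stand and the tile, and no unexpected contact force appeared during the moves.

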